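# Sweep the brown pine cones into the tray

## Robot

A 6-joint arm with a two-finger parallel gripper is mounted at the origin on the work surface. World frame = base frame: x ahead of the robot, y to its left, z up, the work surface at z = 0. Lengths are in m, angles in rad, forces in N, time in s.
With the tool pointing down it reaches from about 0.3 to 0.775 m from the base axis. Payload 14.6 kg.
Tool frame: the origin (TCP) lies midway between the tips of the shut fingers; the grasp point (between the pads) lies 19 mm behind it (ctrl.pinch_z is the z of the grasp point in the tool frame, in m); z points along the fingers, y is the line along which they close (so a half turn about z gives the same grasp; the last joint's range is limited). The gripper opens to 94 mm and grips with 3 to 60 N. Pads are 16 mm wide; open, the fingers measure 119 mm over their backs; the gripper's body (75 mm by 177 mm) begins 78 mm behind the grasp point.
Start: joints at [-1.296, 0.3, 1.521, -0, 1.321, -0.067], TCP at [0.184, -0.518, 0.168] pointing down, gripper open.
Joint ranges: [-3.03, 3.03], [-0.79, 2.21], [0.23, 2.52], [-1.04, 4.18], [0, 3.07], [-2.55, 2.55]. Speed limits (rad/s): [2.22, 2.22, 2.57, 3.14, 3.14, 3.14].

## Interface

Orientations are given as [roll, pitch, yaw] about the fixed x, y, z axes, in that order (R = Rz(yaw) Ry(pitch) Rx(roll)).
In Python, from station import ctrl, camera, ticket gives the robot as it stands. The module is installed in compiled form; this text tells all that it offers.
- The arm moves only by the shell command python3 -m inch 'ROWS' [FORCE]. ROWS is text: rows parted by semicolons, each of 7 numbers parted by spaces: the opening, from -1 (shut) to 1 (fully open), then the shift along the tool's x, y, z in units of 0.03 m (1.0 is 0.03 m), then the turn, a rotation vector about the tool's x, y, z in units of 10 degrees (1.0 is 10 degrees). In form: grip dx dy dz rx ry rz; .... A call has 1 to 10 rows; each row shifts and turns the commanded pose from where the row before left it, along the tool's axes as they then stand; what a row does not reach is not made up. A row lasts 1/8 s, in which the tool goes at most 62.5 mm and 10.7 degrees, less where a joint would pass 70% of its speed; a pose out of reach is approached as far as the arm can. A call with a number of a shift or a turn outside -1 to 1 is refused whole. A call with a gripper value outside its range is refused whole. The fingers move at their own pace and stop on an object; FORCE is the grip in N (left out, the last holds). Time passes only in rows, so rows that do not move let the fingers close. It gives the time, the measured TCP pose, the force, the opening and the grip force at its end, in the units of the state.
- ctrl.get_obs(): the state, without advancing time (a new reading comes with each control period).
- camera(name): name is "side" or "top"; returns a dict with "img" (384x512x3 uint8, blue, green, red), "range_z" (384x512 float32, m along the optical axis (not along the pixel's ray), 0 where there is no reading), "intrinsics" (3x3 intrinsics, pixels), "k1" (the pictures are not rectified: a ray, as slopes to the right and down, at radius r is drawn at 1 + k1 r^2 times it, then the intrinsics apply), "view" (4x4, takes a point from world to camera coordinates). Camera axes: x right, y down, z forward; pixel columns grow to the right and rows downward; lengths in m; the calibration is good to about 2 mm. A picture is of the moment at which its call begins.
- ticket.hand_in(): hands the job in; it is judged then, once.
The state is a dict: "time_s": time; "qpos": joint angles; "joint_vel": joint speeds; "tau": joint torques, N m; "ee_pos": TCP position; "eef_rot": TCP orientation; "force": force on the tool from outside, world axes, zero at the start; "moment": the same for the moment, N m; "grip_width": finger opening in m; "grip_force": force on a finger pad.
Only numpy, scipy, OpenCV 4.12 (cv2) and the standard library are available. Lean on these libraries where they do the work, as an engineer would, in place of code of your own. Each camera call takes 0.05 s, during which the arm holds its last target. There are 200 camera calls.

## Task

With the fingertips, gently sweep the three brown pine cones across the table until each is fully inside the open-fronted cardboard tray; keep them standing on their bases, and do not pinch them, pick them up, flick them or knock them over. The white cones are freshly painted and wet: do not touch them with the robot or with a brown cone, and leave the brush, the can lid and the other things on the table where they are.

Things in the scene. Friction and masses are not known exactly. Their poses are not given: they have to be found in the camera images.
- brown_a: natural BROWN pine cone standing on its flat base: widest diameter 50 mm at 8 to 13 mm above the table, base 38 mm, tapering to a tip at 40 mm; 20 to 45 g, loose. Origin: centre of the underside (on the table), own z up; its yaw means nothing. To be swept into the tray
- brown_b: natural BROWN pine cone standing on its flat base: widest diameter 50 mm at 8 to 13 mm above the table, base 38 mm, tapering to a tip at 40 mm; 20 to 45 g, loose. Origin: centre of the underside (on the table), own z up; its yaw means nothing. To be swept into the tray
- brown_c: natural BROWN pine cone standing on its flat base: widest diameter 50 mm at 8 to 13 mm above the table, base 38 mm, tapering to a tip at 40 mm; 20 to 45 g, loose. Origin: centre of the underside (on the table), own z up; its yaw means nothing. To be swept into the tray
- white_a: WHITE, freshly painted pine cone standing on its flat base: widest diameter 50 mm at 8 to 13 mm above the table, base 38 mm, tapering to a tip at 40 mm; 20 to 45 g, loose. Origin: centre of the underside (on the table), own z up; its yaw means nothing. Wet: must not be touched
- white_b: WHITE, freshly painted pine cone standing on its flat base: widest diameter 50 mm at 8 to 13 mm above the table, base 38 mm, tapering to a tip at 40 mm; 20 to 45 g, loose. Origin: centre of the underside (on the table), own z up; its yaw means nothing. Wet: must not be touched
- white_c: WHITE, freshly painted pine cone standing on its flat base: widest diameter 50 mm at 8 to 13 mm above the table, base 38 mm, tapering to a tip at 40 mm; 20 to 45 g, loose. Origin: centre of the underside (on the table), own z up; its yaw means nothing. Wet: must not be touched
- tray: shallow cardboard tray, fixed to the table, open along its whole front; inside 220 mm wide (own x) and 150 mm deep (own y), side and back walls 5 mm thick and 40 mm high, no sill: its floor is paper-thin and level with the table. Origin: centre of the floor; own +y points from the open front to the back wall, z up
- tray_mouth (a point): middle of the tray's open front edge, at table height, axes as the tray's; a cone is fully inside when its centre is at least its radius (25 mm) past this edge along +y, between the side walls at x = -110 and +110 mm
- brush: paint brush with yellow handle lying flat on the table, about 200 mm long, along its own x; bystander
- can_lid: white round can lid lying flat, 84 mm across, 8 mm thick; origin centre of the underside; bystander
Things that resemble listed ones, but are neither listed nor needed, are in the scene too. Leave any orange or yellow look-alike of the brown_c alone.

How it is judged:
By the outcome, as a careful person would: the job done as asked, in the order asked, and still so for the second after the job is handed in, with the robot touching nothing.
It also fails if it takes over 72 s, if anything falls off the work surface, if the arm or the gripper's body presses on something with over 40 N, if the wrist force passes 120 N, or if a joint passes its speed limit or range.

## Working session

There is one attempt and no reset: what is moved stays moved. The work goes in short steps, Python scripts to look and compute and a shell command to move; the robot and the scene stay as the last step left them, time stands still between calls to the robot, and variables do not carry over. Pictures are saved under pics/ and viewed, at most 10 in all, crops included, and the job is handed in when it is done.

```bash
mkdir -p pics
cat > h.py <<'E'
import numpy as np,cv2
from station import ctrl,camera,ticket
def world(c,u,v,z=None):
    """pixel->world using depth, or at plane height z"""
    K=c['intrinsics'];x=(u-K[0,2])/K[0,0];y=(v-K[1,2])/K[1,1]
    s,t=x,y
    for _ in range(20):
        f=1+c['k1']*(s*s+t*t); s,t=x/f,y/f
    V=np.linalg.inv(c['view']);d=V[:3,:3]@np.array([s,t,1]);o=V[:3,3]
    k=c['range_z'][int(round(v)),int(round(u))] if z is None else (z-o[2])/d[2]
    return o+k*d
E
python3 - <<'E'
from h import *
import pickle
for n in('top','side'):
    c=camera(n);pickle.dump(c,open(n+'.pkl','wb'));cv2.imwrite(f'pics/{n}0.png',cv2.resize(c['img'],(800,600)))
    print(n,c['k1'],np.linalg.inv(c['view'])[:3,3])
o=ctrl.get_obs();print(o)
E
```

```text
top -0.13347643682165836 [ 0.41983981 -0.13201435  1.28513293]
side 0.01436841419729408 [0.21272057 0.57647406 0.69437465]
{'time_s': 0.1, 'qpos': array([-1.29559785e+00,  3.00393430e-01,  1.52150003e+00, -1.83696373e-05,
        1.32071438e+00, -6.66108760e-02]), 'joint_vel': array([-0.0003258 , -0.00062985, -0.00172773, -0.00037674,  0.00043236,
       -0.00059065]), 'tau': array([ 4.63634660e-04, -5.32648051e+01, -3.53285801e+01,  7.08997459e-02,
        2.34483078e-02, -6.33535251e-05]), 'ee_pos': array([ 0.18426862, -0.51792661,  0.16736325]), 'eef_rot': array([-3.14057853e+00, -4.98184842e-05,  3.41813881e-01]), 'force': array([-0.48522075, -0.4848779 , -0.51325215]), 'moment': array([-0.01285762,  0.0093785 , -0.0306777 ]), 'grip_force': 0.0, 'grip_width': 0.09393637432747313}
```

View pics/top0.png

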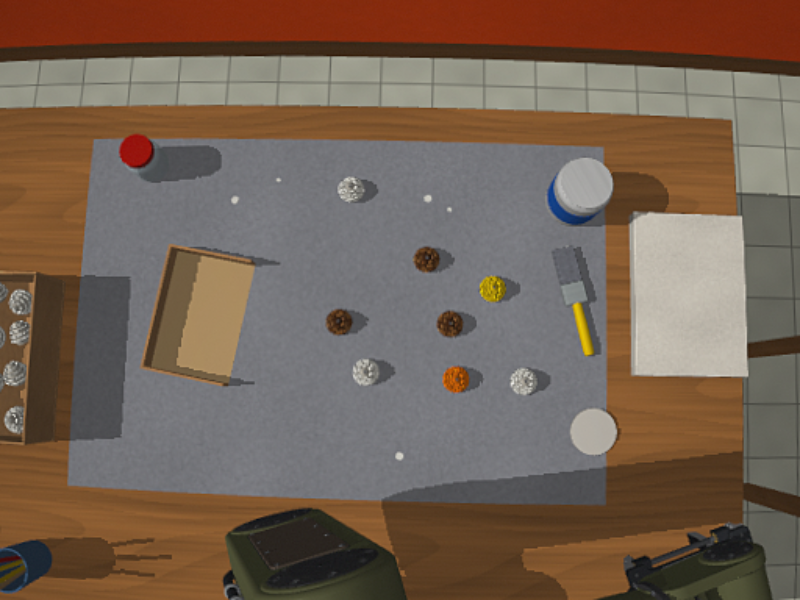

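View pics/side0.png

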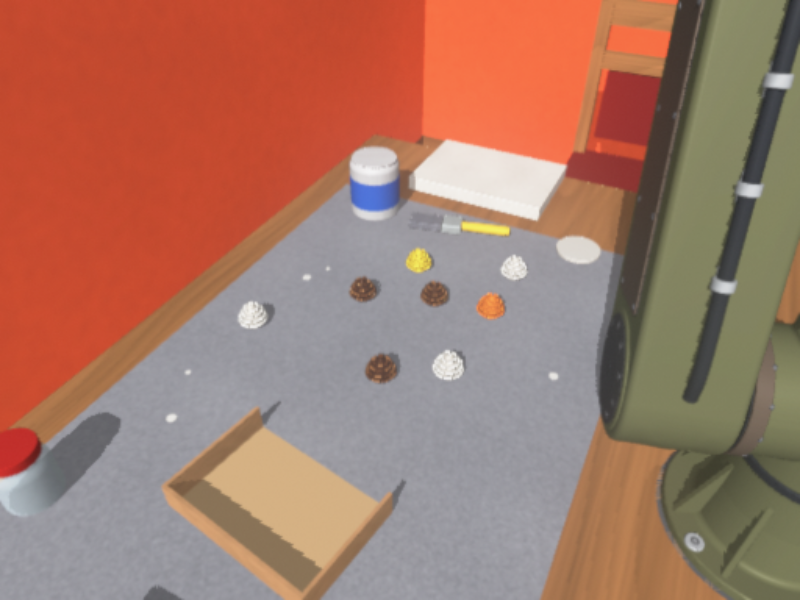

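Top view (800x600 px): brown cones at (427,259), (339,321) and (450,323). White cones at (351,189), (366,372) and (524,381). Look-alikes: yellow (492,289), orange (456,379). The tray mouth runs (254,262) to (229,384) and opens to the right. In the side view the browns are at (363,289), (381,368) and (434,293).

Run:
```python
from h import *
import pickle
T=pickle.load(open('top.pkl','rb'));S=pickle.load(open('side.pkl','rb'))
def ray(c,u,v):
    a=world(c,u,v,0.);b=world(c,u,v,.1);d=b-a;return a,d/np.linalg.norm(d)
P={'br1':((427,259),(363,289)),'br2':((339,321),(381,368)),'br3':((450,323),(434,293)),'w1':((351,189),(253,315)),'w2':((366,372),(448,365)),'w3':((524,381),(514,267)),'yel':((492,289),(419,260)),'or':((456,379),(491,305)),
'tray mouth R top':((254,262),(258,410)),'tray mouth L top':((226,383),(392,494)),'tray back R top':((172,246),(167,488)),'tray back L top':((145,367),(302,599))}
for n,(t,s) in P.items():
    a,d=ray(T,*(np.array(t)*.64));b,e=ray(S,*(np.array(s)*.64))
    k=np.linalg.lstsq(np.c_[d,-e],b-a,rcond=None)[0];p=a+k[0]*d;q=b+k[1]*e
    print(n,((p+q)/2).round(4),'gap',np.linalg.norm(p-q).round(4),'top@z.018',world(T,t[0]*.64,t[1]*.64,.018)[:2].round(4),'depth',world(T,t[0]*.64,t[1]*.64).round(3))
# colour/height centroid from top depth: points 6..45mm above table
H=np.array([[world(T,u,v) for u in range(512)] for v in range(384)])
m=((H[...,2]>.006)&(H[...,2]<.045)&(T['range_z']>0)).astype(np.uint8)
n,l,st,ce=cv2.connectedComponentsWithStats(m)
for i in range(1,n):
    if 40<st[i,4]<600 :
        w=H[l==i];c=(w[:,:2].max(0)+w[:,:2].min(0))/2
        print(ce[i]/.64,st[i,4],'bbox c',c.round(4),'size',np.ptp(w[:,:2],axis=0).round(3),'zmax',w[:,2].max().round(3),T['img'][l==i].mean(0).round())
```

```text
br1 [ 0.6525 -0.1616  0.015 ] gap 0.0008 top@z.018 [ 0.6516 -0.1617] depth [ 0.648 -0.161  0.038]
br2 [ 0.5357 -0.0068  0.0148] gap 0.0007 top@z.018 [ 0.5358 -0.007 ] depth [ 0.534 -0.009  0.037]
br3 [ 0.5372 -0.205   0.0168] gap 0.0002 top@z.018 [ 0.537  -0.2049] depth [ 0.539 -0.206 -0.001]
w1 [ 0.7801 -0.0196  0.0151] gap 0.0011 top@z.018 [ 0.7788 -0.0201] depth [ 0.776 -0.021  0.028]
w2 [ 0.447  -0.0576  0.0153] gap 0.0013 top@z.018 [ 0.4463 -0.0579] depth [ 0.446 -0.059  0.037]
w3 [ 0.4374 -0.3377  0.0183] gap 0.0009 top@z.018 [ 0.4369 -0.3378] depth [ 0.437 -0.334  0.04 ]
yel [ 0.6003 -0.279   0.0186] gap 0.0011 top@z.018 [ 0.5998 -0.2792] depth [ 0.598 -0.277  0.034]
or [ 0.4378 -0.2173  0.0181] gap 0.0001 top@z.018 [ 0.4379 -0.2173] depth [ 0.438 -0.216  0.031]
tray mouth R top [0.6395 0.1506 0.0287] gap 0.0045 top@z.018 [0.6394 0.1519] depth [ 0.643  0.156 -0.001]
tray mouth L top [0.4181 0.1882 0.0308] gap 0.0029 top@z.018 [0.4194 0.192 ] depth [0.419 0.195 0.007]
tray back R top [0.6635 0.3021 0.0323] gap 0.0001 top@z.018 [0.6663 0.3071] depth [0.662 0.299 0.041]
tray back
[... 714 characters left out ...]
322.12357955] 220 bbox c [ 0.5348 -0.0037] size [0.045 0.046] zmax 0.04 [34. 53. 77.]
[448.81586323 323.9139574 ] 223 bbox c [ 0.5356 -0.2026] size [0.048 0.045] zmax 0.043 [33. 54. 80.]
[364.94047619 371.2797619 ] 210 bbox c [ 0.4479 -0.0556] size [0.042 0.048] zmax 0.041 [144. 151. 152.]
[455.10687229 378.04383117] 231 bbox c [ 0.4408 -0.2167] size [0.047 0.047] zmax 0.04 [ 16.  80. 158.]
[523.37043991 380.27092275] 233 bbox c [ 0.4381 -0.3382] size [0.047 0.046] zmax 0.041 [148. 154. 156.]
[592.867569   431.42914013] 471 bbox c [ 0.3486 -0.4646] size [0.08  0.083] zmax 0.015 [163. 172. 177.]
[ 40.69840604 555.31669463] 149 bbox c [0.0865 0.5369] size [0.065 0.051] zmax 0.045 [51. 39. 29.]
```

```bash
cat >> h.py <<'E'
def need(x,y,z,yawdeg):
    """total shift (units of 30 mm, tool axes now) and rz (units of 10 deg) to a tool-down pose"""
    o=ctrl.get_obs();w=o['eef_rot'][2];d=np.array([x,y])-o['ee_pos'][:2]
    f=np.array([np.cos(w),np.sin(w)]);r=np.array([np.sin(w),-np.cos(w)])
    print('t',round(o['time_s'],2),'pos',o['ee_pos'].round(4),'rpy deg',np.degrees(o['eef_rot']).round(2),'F',o['force'].round(1),'w',round(o['grip_width'],4))
    print('dx %.3f dy %.3f dz %.3f rz %.3f'%(d@f/.03,d@r/.03,(o['ee_pos'][2]-z)/.03,-(yawdeg-np.degrees(w))/10))
E
python3 -m inch '-0.5 0 0 0 0 0 -0.99; -0.5 0 0 0 0 0 -0.99; -0.5 0 0 0 0 0 -0.99; -0.5 0 0 0 0 0 -0.99; -0.5 0 0 0 0 0 -0.99; -0.5 0 0 0 0 0 -0.99; -0.5 0 0 0 0 0 -0.99; -0.5 0 0 0 0 0 -0.96; -0.5 0 0 0 0 0 0; -0.5 0 0 0 0 0 0'
python3 -c "
from h import *
need(.542,-.050,.08,98.5)"
```

```text
time_s: 1.35
ee_pos: [0.1843, -0.5181, 0.1677]
eef_rot: [-3.142, -0.0, 1.715]
force: [0.4, -0.1, -0.2]
grip_width: 0.0234
grip_force: 0.0
t 1.35 pos [ 0.1843 -0.5181  0.1677] rpy deg [-1.800e+02 -2.000e-02  9.827e+01] F [ 0.4 -0.1 -0.2] w 0.0234
dx 13.727 dy 14.043 dz 2.922 rz -0.023
```

```bash
python3 -m inch '-0.5 0.69 0.7 0.1 0 0 0; -0.5 0.69 0.7 0.1 0 0 0; -0.5 0.69 0.7 0.1 0 0 0; -0.5 0.69 0.7 0.1 0 0 0; -0.5 0.69 0.7 0.1 0 0 0; -0.5 0.69 0.7 0.1 0 0 0; -0.5 0.69 0.7 0.1 0 0 0; -0.5 0.69 0.7 0.1 0 0 0; -0.5 0.69 0.7 0.1 0 0 0; -0.5 0.69 0.7 0.1 0 0 0'
python3 -m inch '-0.5 0.69 0.7 0.1 0 0 0; -0.5 0.69 0.7 0.1 0 0 0; -0.5 0.69 0.7 0.1 0 0 0; -0.5 0.69 0.7 0.1 0 0 0; -0.5 0.69 0.7 0.1 0 0 0; -0.5 0.69 0.7 0.1 0 0 0; -0.5 0.69 0.7 0.1 0 0 0; -0.5 0.69 0.7 0.1 0 0 0; -0.5 0.67 0.7 0.1 0 0 -0.02; -0.5 0.63 0.7 0.1 0 0 0'
python3 -m inch '-0.5 0 0 0 0 0 0'
python3 -c "
from h import *
need(.542,-.050,.007,98.5)"
```

```text
time_s: 2.6
ee_pos: [0.362, -0.2816, 0.1378]
eef_rot: [3.141, 0.0, 1.716]
force: [1.0, -1.0, 0.5]
grip_width: 0.0234
grip_force: 0.0
time_s: 3.85
ee_pos: [0.5395, -0.0482, 0.1077]
eef_rot: [-3.142, -0.0, 1.719]
force: [0.5, 0.1, 0.1]
grip_width: 0.0236
grip_force: 0.0
time_s: 3.98
ee_pos: [0.5393, -0.048, 0.1074]
eef_rot: [-3.141, -0.0, 1.722]
force: [-0.3, -0.5, -0.0]
grip_width: 0.0239
grip_force: 0.0
t 3.98 pos [ 0.5393 -0.048   0.1074] rpy deg [-1.7997e+02 -1.0000e-02  9.8650e+01] F [-0.3 -0.5 -0. ] w 0.0239
dx -0.081 dy 0.079 dz 3.347 rz 0.015
```

```bash
python3 -m inch '-0.5 -0.08 0.08 0.6 0 0 0; -0.5 0 0 0.8 0 0 0; -0.5 0 0 0.8 0 0 0; -0.5 0 0 0.6 0 0 0; -0.5 0 0 0.35 0 0 0; -0.5 0 0 0.19 0 0 0; -0.5 0 0 0 0 0 0'
python3 -c "
from h import *
need(.4964,.252,.007,98.5)"
```

```text
time_s: 4.85
ee_pos: [0.5418, -0.0511, 0.0077]
eef_rot: [3.141, 0.0, 1.722]
force: [0.0, -0.5, 1.1]
grip_width: 0.0234
grip_force: 0.0
t 4.85 pos [ 0.5418 -0.0511  0.0077] rpy deg [179.99   0.    98.68] F [ 0.  -0.5  1.1] w 0.0234
dx 10.217 dy 0.029 dz 0.023 rz 0.018
```

```bash
python3 -m inch '-0.5 0.1 0 0 0 0 0; -0.5 0.15 0 0 0 0 0; -0.5 0.15 0 0 0 0 0; -0.5 0.15 0 0 0 0 0; -0.5 0.15 0 0 0 0 0; -0.5 0.2 0 0 0 0 0; -0.5 0.25 0 0 0 0 0; -0.5 0.3 0 0 0 0 0; -0.5 0.3 0 0 0 0 0; -0.5 0.3 0 0 0 0 0'
python3 - <<'E'
from h import *
need(.4964,.252,.007,98.5)
c=camera('side');cv2.imwrite('pics/s1.png',cv2.resize(c['img'][150:300,100:350],None,fx=3,fy=3))
E
```

```text
time_s: 6.1
ee_pos: [0.5323, 0.0104, 0.0077]
eef_rot: [3.142, 0.0, 1.723]
force: [-0.9, 0.0, -0.3]
grip_width: 0.0236
grip_force: 0.0
t 6.1 pos [0.5323 0.0104 0.0077] rpy deg [180.     0.    98.69] F [-0.9  0.  -0.3] w 0.0236
dx 8.141 dy 0.034 dz 0.023 rz 0.019
```

View pics/s1.png

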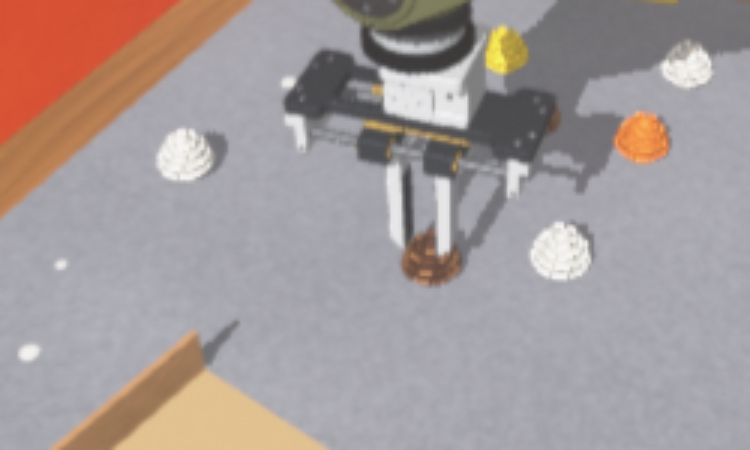

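The crop shows the brown cone upright at (430,258) just ahead of both fingertips, with the white cones well clear at (185,155) and (560,250). I'll continue and add a colour-based locator.

```bash
cat >> h.py <<'E'
def browns(name='side'):
    c=camera(name);hsv=cv2.cvtColor(c['img'],cv2.COLOR_BGR2HSV)
    m=cv2.inRange(hsv,(5,100,15),(18,255,130));n,l,st,ce=cv2.connectedComponentsWithStats(cv2.morphologyEx(m,cv2.MORPH_CLOSE,np.ones((3,3))))
    for i in range(1,n):
        if st[i,4]<40: continue
        p=np.array([world(c,u,v) for v,u in zip(*np.where(l==i))]);p=p[(p[:,2]>.004)&(p[:,2]<.046)]
        if len(p)>40 and np.ptp(p[:,:2],axis=0).max()<.09: print(name,ce[i].round(),'mid',((p.max(0)+p.min(0))/2).round(3),'ext',np.ptp(p,axis=0).round(3),'tip',p[p[:,2].argmax()].round(3))
E
python3 -m inch '-0.5 0.3 0 0 0 0 0; -0.5 0.3 0 0 0 0 0; -0.5 0.3 0 0 0 0 0; -0.5 0.3 0 0 0 0 0; -0.5 0.3 0 0 0 0 0; -0.5 0.3 0 0 0 0 0; -0.5 0.3 0 0 0 0 0; -0.5 0.3 0 0 0 0 0; -0.5 0.3 0 0 0 0 0; -0.5 0.3 0 0 0 0 0'
python3 -c "
from h import *
need(.4964,.252,.007,98.5);browns();browns('top')"
```

```text
time_s: 7.4
ee_pos: [0.5187, 0.0993, 0.0077]
eef_rot: [3.142, -0.0, 1.722]
force: [0.1, 0.4, 0.4]
grip_width: 0.0231
grip_force: 0.0
t 7.4 pos [0.5187 0.0993 0.0077] rpy deg [180.    -0.    98.68] F [0.1 0.4 0.4] w 0.0231
dx 5.144 dy 0.033 dz 0.022 rz 0.018
top [273. 166.] mid [ 0.653 -0.16   0.023] ext [0.045 0.043 0.033] tip [ 0.647 -0.158  0.04 ]
top [217. 206.] mid [ 0.536 -0.005  0.023] ext [0.044 0.044 0.036] tip [ 0.54  -0.009  0.041]
top [287. 207.] mid [ 0.538 -0.204  0.023] ext [0.043 0.042 0.034] tip [ 0.534 -0.198  0.04 ]
```

Run:
```python
from h import *
a=camera('top')['img'];b=camera('side')['img']
cv2.imwrite('pics/both.png',np.hstack([cv2.resize(a,(400,300)),cv2.resize(b,(400,300))]))
import pickle;print(np.abs(a.astype(int)-pickle.load(open('top.pkl','rb'))['img']).mean())
need(.4964,.252,.007,98.5)
```

```text
18.30954149034288
t 7.6 pos [0.5188 0.0988 0.0076] rpy deg [-180.     0.    98.7] F [ 0.  -0.3 -0. ] w 0.0233
dx 5.161 dy 0.035 dz 0.021 rz 0.020
```

View pics/both.png

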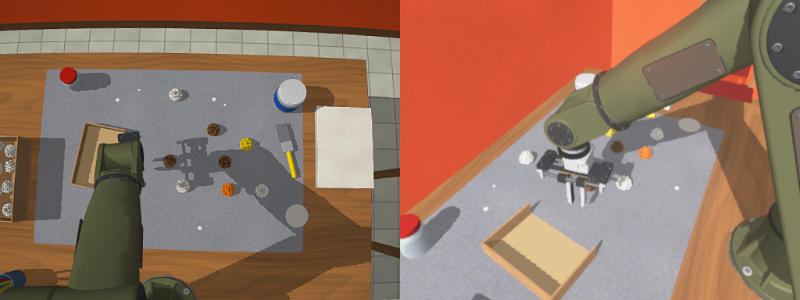

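```bash
cat >> h.py <<'E'
def proj(c,p):
    q=(c['view']@np.append(p,1))[:3];x=q[:2]/q[2];x=x*(1+c['k1']*(x@x));return c['intrinsics'][:2,:2]@x+c['intrinsics'][:2,2]
E
python3 - <<'E'
from h import *
c=camera('side');p=ctrl.get_obs()['ee_pos'];u=proj(c,p);print(u,[proj(c,p+[0,0,h]).round() for h in(.05,.1,.15)])
im=cv2.resize(c['img'],None,fx=4,fy=4,interpolation=cv2.INTER_CUBIC)
x,y=(u*4).astype(int);cv2.drawMarker(im,(x,y),(255,0,255),0,30,2)
x0=max(x-400,0);y0=max(y-400,0);cv2.imwrite('pics/s3.png',im[y0:y0+600,x0:x0+800]);print(x0,y0)
browns('top')
E
```

```text
[227.78561134 271.61608967] [array([227., 256.]), array([226., 239.]), array([225., 221.])]
511 686
top [273. 166.] mid [ 0.653 -0.16   0.024] ext [0.045 0.043 0.035] tip [ 0.655 -0.163  0.042]
top [217. 206.] mid [ 0.536 -0.005  0.022] ext [0.043 0.043 0.034] tip [ 0.535 -0.012  0.038]
top [287. 207.] mid [ 0.537 -0.204  0.025] ext [0.045 0.043 0.037] tip [ 0.529 -0.212  0.043]
```

View pics/s3.png

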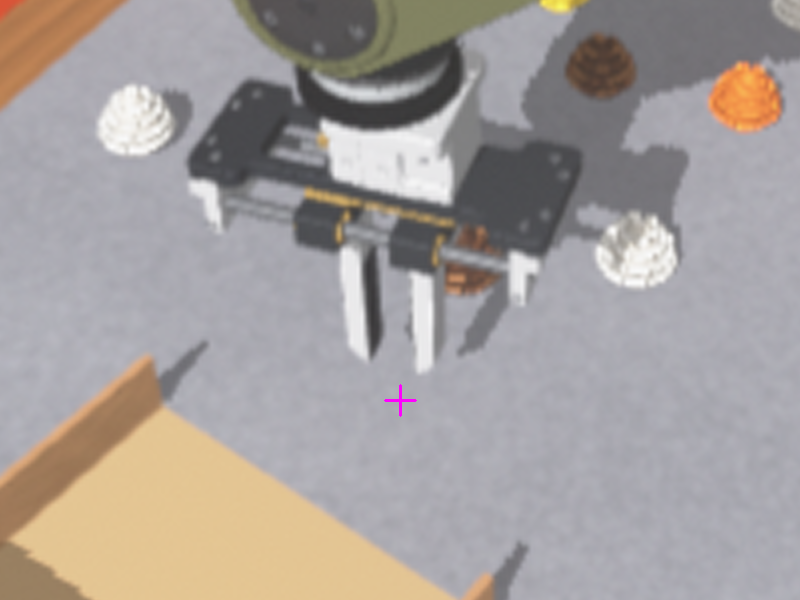

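Run:
```python
from h import *
c=camera('side');np.set_printoptions(suppress=True)
for u in (217,219,232,234):
    for v in range(250,268,2): print(u,v,world(c,u,v).round(3))
```

```text
217 250 [0.534 0.11  0.08 ]
217 252 [0.535 0.11  0.073]
217 254 [0.536 0.109 0.066]
217 256 [0.535 0.111 0.062]
217 258 [0.536 0.11  0.055]
217 260 [0.56  0.076 0.001]
217 262 [0.557 0.08  0.   ]
217 264 [0.554 0.086 0.001]
217 266 [0.549 0.093 0.004]
219 250 [0.531 0.108 0.08 ]
219 252 [0.531 0.108 0.074]
219 254 [0.532 0.107 0.066]
219 256 [0.532 0.108 0.061]
219 258 [0.532 0.109 0.055]
219 260 [0.531 0.11  0.051]
219 262 [ 0.554  0.077 -0.001]
219 264 [0.55  0.084 0.   ]
219 266 [0.546 0.09  0.003]
232 250 [0.502 0.103 0.089]
232 252 [0.503 0.103 0.083]
232 254 [0.501 0.106 0.08 ]
232 256 [0.502 0.105 0.073]
232 258 [0.502 0.105 0.066]
232 260 [0.502 0.106 0.062]
232 262 [0.503 0.105 0.054]
232 264 [0.505 0.102 0.044]
232 266 [0.52  0.078 0.003]
234 250 [0.497 0.104 0.092]
234 252 [0.496 0.106 0.089]
234 254 [0.497 0.105 0.081]
234 256 [0.497 0.106 0.076]
234 258 [0.498 0.105 0.068]
234 260 [0.499 0.103 0.06 ]
234 262 [0.498 0.105 0.056]
234 264 [0.52  0.069 0.001]
234 266 [0.517 0.074 0.001]
```

The picture shows the real fingertips at (365,358) and (425,370), well short of the marker for the reported TCP at (400,400). The depth image puts the tips about 40 mm higher than reported, so they passed over the cone without moving it: it is still at (0.536,-0.005), and the other browns have not moved either. I'll raise, go back, and descend with a check on the real tip height.

```bash
python3 -m inch '-0.5 0 0 -0.6 0 0 0; -0.5 0 0 -0.6 0 0 0; -0.5 -0.84 0 0 0 0 0; -0.5 -0.84 0 0 0 0 0; -0.5 -0.84 0 0 0 0 0; -0.5 -0.84 0 0 0 0 0; -0.5 -0.84 0 0 0 0 0; -0.5 -0.84 0 0 0 0 0; -0.5 0 0 0.6 0 0 0; -0.5 0 0 0.6 0 0 0'
python3 -m inch '-0.5 0 0 0.3 0 0 0; -0.5 0 0 0.2 0 0 0; -0.5 0 0 0 0 0 0'
cat >> h.py <<'E'
def tips():
    """lowest seen height of bright finger points near the TCP (side view)"""
    c=camera('side');p=ctrl.get_obs()['ee_pos'];W=[]
    u,v=proj(c,p+[0,0,.05]).astype(int)
    for b in range(v-40,v+40):
        for a in range(u-30,u+30):
            w=world(c,a,b)
            if abs(w[0]-p[0])<.035 and -.02<w[1]-p[1]<.02 and c['img'][b,a].min()>110 and w[2]>-.01: W.append(w)
    W=np.array(W);print('tip z left/right',[np.sort(s[:,2])[:6].round(3) for s in(W[W[:,0]<p[0]],W[W[:,0]>p[0]])],'mean xy',W[:,:2].mean(0).round(4))
E
python3 -c "
from h import *
need(.542,-.050,-.030,98.5);tips()"
```

```text
time_s: 9.0
ee_pos: [0.5411, -0.0503, 0.0061]
eef_rot: [-3.141, -0.0, 1.722]
force: [0.2, 0.2, 0.0]
grip_width: 0.0235
grip_force: 0.0
time_s: 9.38
ee_pos: [0.5415, -0.0504, -0.0076]
eef_rot: [-3.141, -0.0, 1.723]
force: [0.0, 0.1, 0.5]
grip_width: 0.0237
grip_force: 0.0
t 9.38 pos [ 0.5415 -0.0504 -0.0076] rpy deg [-1.7997e+02 -1.0000e-02  9.8710e+01] F [0.  0.1 0.5] w 0.0237
dx 0.012 dy 0.018 dz 0.745 rz 0.021
tip z left/right [array([-0.003, -0.002, -0.002, -0.002, -0.002, -0.002]), array([-0.002, -0.002, -0.002, -0.002, -0.002, -0.001])] mean xy [ 0.5372 -0.047 ]
```

```bash
sed -i 's/w\[2\]>-.01/w[2]>.010/' h.py
python3 -m inch '-0.5 0 0 0.15 0 0 0; -0.5 0 0 0.15 0 0 0; -0.5 0 0 0 0 0 0'
python3 - <<'E'
from h import *
need(.542,-.050,-.030,98.5);tips()
c=camera('side');u=proj(c,ctrl.get_obs()['ee_pos']+[0,0,.03]);x,y=(u-[50,40]).astype(int);cv2.imwrite('pics/s4.png',cv2.resize(c['img'][y:y+75,x:x+100],None,fx=7,fy=7,interpolation=cv2.INTER_CUBIC))
E
```

```text
time_s: 9.8
ee_pos: [0.5414, -0.0507, -0.0167]
eef_rot: [-3.141, -0.0, 1.722]
force: [0.2, -0.6, 0.6]
grip_width: 0.0237
grip_force: 0.0
t 9.8 pos [ 0.5414 -0.0507 -0.0167] rpy deg [-1.7997e+02 -1.0000e-02  9.8680e+01] F [ 0.2 -0.6  0.6] w 0.0237
dx 0.021 dy 0.023 dz 0.443 rz 0.018
tip z left/right [array([0.022, 0.025, 0.026, 0.026, 0.027, 0.027]), array([0.021, 0.022, 0.023, 0.025, 0.025, 0.025])] mean xy [ 0.5347 -0.0425]
```

View pics/s4.png

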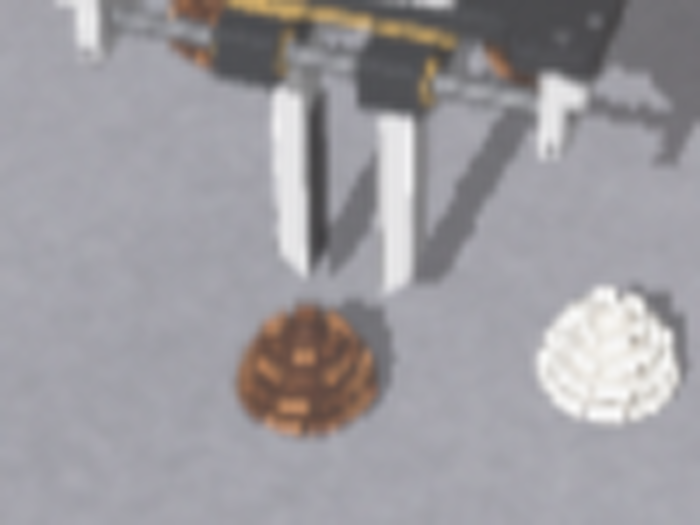

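The fingertips at (300,272) and (395,290) are just behind the cone at (310,370), still about 21 mm above the table. I'll lower them about 13 mm more.

```bash
python3 -m inch '-0.5 0 0 0.15 0 0 0; -0.5 0 0 0.15 0 0 0; -0.5 0 0 0.13 0 0 0; -0.5 0 0 0 0 0 0'
python3 -c "
from h import *
need(.4964,.252,-.030,98.5);tips()"
```

```text
time_s: 10.4
ee_pos: [0.5414, -0.0507, -0.0297]
eef_rot: [-3.141, -0.0, 1.722]
force: [-0.3, 0.5, -0.3]
grip_width: 0.0238
grip_force: 0.0
t 10.4 pos [ 0.5414 -0.0507 -0.0297] rpy deg [-1.7996e+02 -1.0000e-02  9.8680e+01] F [-0.3  0.5 -0.3] w 0.0238
dx 10.202 dy 0.041 dz 0.011 rz 0.018
tip z left/right [array([0.013, 0.013, 0.014, 0.015, 0.015, 0.017]), array([0.01 , 0.01 , 0.011, 0.012, 0.013, 0.014])] mean xy [ 0.5346 -0.042 ]
```

```bash
python3 -m inch '-0.5 0 0 0.07 0 0 0; -0.5 0.1 0 0 0 0 0; -0.5 0.15 0 0 0 0 0; -0.5 0.15 0 0 0 0 0; -0.5 0.15 0 0 0 0 0; -0.5 0.15 0 0 0 0 0; -0.5 0.2 0 0 0 0 0; -0.5 0.25 0 0 0 0 0; -0.5 0.25 0 0 0 0 0; -0.5 0.25 0 0 0 0 0'
python3 -c "
from h import *
need(.4964,.252,-.032,98.5);browns()"
```

```text
time_s: 11.7
ee_pos: [0.5341, -0.0013, -0.0314]
eef_rot: [-3.142, 0.0, 1.723]
force: [-0.0, 0.3, -0.0]
grip_width: 0.0233
grip_force: 0.1
t 11.7 pos [ 0.5341 -0.0013 -0.0314] rpy deg [-180.      0.     98.69] F [-0.   0.3 -0. ] w 0.0233
dx 8.535 dy 0.034 dz 0.021 rz 0.019
side [238. 247.] mid [0.527 0.035 0.023] ext [0.037 0.031 0.025] tip [0.521 0.028 0.035]
```

```bash
python3 -m inch '-0.5 0.3 0 0 0 0 0; -0.5 0.3 0 0 0 0 0; -0.5 0.3 0 0 0 0 0; -0.5 0.3 0 0 0 0 0; -0.5 0.3 0 0 0 0 0; -0.5 0.3 0 0 0 0 0; -0.5 0.3 0 0 0 0 0; -0.5 0.3 0 0 0 0 0; -0.5 0.3 0 0 0 0 0; -0.5 0.3 0 0 0 0 0'
python3 -c "
from h import *
need(.4964,.252,-.032,98.5);browns()"
python3 -m inch '-0.5 0.3 0 0 0 0 0; -0.5 0.3 0 0 0 0 0; -0.5 0.3 0 0 0 0 0; -0.5 0.3 0 0 0 0 0; -0.5 0.3 0 0 0 0 0; -0.5 0.3 0 0 0 0 0; -0.5 0.3 0 0 0 0 0; -0.5 0.3 0 0 0 0 0; -0.5 0.3 0 0 0 0 0; -0.5 0.3 0 0 0 0 0'
python3 -c "
from h import *
need(.4964,.252,-.032,98.5);browns()"
```

```text
time_s: 13.0
ee_pos: [0.5205, 0.0877, -0.0313]
eef_rot: [3.142, -0.0, 1.722]
force: [0.3, 0.2, -0.3]
grip_width: 0.0235
grip_force: 0.1
t 13.0 pos [ 0.5205  0.0877 -0.0313] rpy deg [180.    -0.    98.68] F [ 0.3  0.2 -0.3] w 0.0235
dx 5.534 dy 0.032 dz 0.022 rz 0.018
side [225. 276.] mid [0.513 0.115 0.024] ext [0.037 0.048 0.032] tip [0.513 0.121 0.04 ]
time_s: 14.3
ee_pos: [0.5069, 0.1767, -0.0313]
eef_rot: [3.142, -0.0, 1.722]
force: [0.2, 0.1, 0.1]
grip_width: 0.0233
grip_force: 0.1
t 14.3 pos [ 0.5069  0.1767 -0.0313] rpy deg [180.    -0.    98.68] F [0.2 0.1 0.1] w 0.0233
dx 2.534 dy 0.033 dz 0.022 rz 0.018
side [208. 311.] mid [0.499 0.206 0.024] ext [0.038 0.046 0.032] tip [0.506 0.209 0.04 ]
```

```bash
python3 -m inch '-0.5 0.3 0 0 0 0 0; -0.5 0.3 0 0 0 0 0; -0.5 0.3 0 0 0 0 0; -0.5 0.3 0 0 0 0 0; -0.5 0.3 0 0 0 0 0; -0.5 0.3 0 0 0 0 0; -0.5 0.25 0 0 0 0 0; -0.5 0.2 0 0 0 0 0; -0.5 0.15 0 0 0 0 0; -0.5 0.1 0 0 0 0 0'
python3 -m inch '-0.5 0 0 0 0 0 0; -0.5 -0.2 0 0 0 0 0; -0.5 -0.5 0 0 0 0 0; -0.5 0 0 -0.7 0 0 0; -0.5 0 0 -0.9 0 0 0; -0.5 0 0 -0.9 0 0 0; -0.5 0 0 -0.7 0 0 0.53; -0.5 0 0 0 0 0 0.53; -0.5 0 0 0 0 0 0.54; -0.5 0 0 0 0 0 0'
python3 -c "
from h import *
need(.530,-.249,.065,82.7);browns();browns('top')"
```

```text
time_s: 15.6
ee_pos: [0.4956, 0.2504, -0.0314]
eef_rot: [-3.142, 0.0, 1.722]
force: [-0.0, -0.3, -0.7]
grip_width: 0.0234
grip_force: 0.1
time_s: 16.85
ee_pos: [0.499, 0.2286, 0.0647]
eef_rot: [-3.142, 0.0, 1.443]
force: [0.9, -0.6, 0.2]
grip_width: 0.023
grip_force: 0.0
t 16.85 pos [0.499  0.2286 0.0647] rpy deg [-180.      0.     82.67] F [ 0.9 -0.6  0.2] w 0.023
dx -15.658 dy 3.056 dz -0.011 rz -0.003
side [281. 189.] mid [ 0.525 -0.198  0.022] ext [0.017 0.027 0.026] tip [ 0.531 -0.204  0.036]
side [191. 346.] mid [0.49  0.28  0.024] ext [0.042 0.045 0.032] tip [0.489 0.285 0.04 ]
top [273. 166.] mid [ 0.653 -0.16   0.023] ext [0.046 0.043 0.035] tip [ 0.641 -0.163  0.04 ]
top [288. 207.] mid [ 0.537 -0.204  0.023] ext [0.045 0.042 0.034] tip [ 0.529 -0.212  0.04 ]
top [291. 243.] mid [ 0.44  -0.216  0.023] ext [0.044 0.045 0.037] tip [ 0.436 -0.219  0.042]
```

```bash
python3 -m inch '-0.5 -0.92 0.18 0 0 0 0; -0.5 -0.92 0.18 0 0 0 0; -0.5 -0.92 0.18 0 0 0 0; -0.5 -0.92 0.18 0 0 0 0; -0.5 -0.92 0.18 0 0 0 0; -0.5 -0.92 0.18 0 0 0 0; -0.5 -0.92 0.18 0 0 0 0; -0.5 -0.92 0.18 0 0 0 0; -0.5 -0.92 0.18 0 0 0 0; -0.5 -0.92 0.18 0 0 0 0'
python3 -m inch '-0.5 -0.92 0.18 0 0 0 0; -0.5 -0.92 0.18 0 0 0 0; -0.5 -0.92 0.18 0 0 0 0; -0.5 -0.92 0.18 0 0 0 0; -0.5 -0.92 0.18 0 0 0 0; -0.5 -0.92 0.18 0 0 0 0; -0.5 -0.92 0.18 0 0 0 0; -0.5 0 0 0 0 0 0; -0.5 0 0 0 0 0 0'
python3 -c "
from h import *
need(.530,-.249,-.0315,82.7);browns('top')"
```

```text
time_s: 18.2
ee_pos: [0.5172, -0.0523, 0.0646]
eef_rot: [3.142, 0.0, 1.445]
force: [-0.8, 0.7, -0.1]
grip_width: 0.0235
grip_force: 0.0
time_s: 19.32
ee_pos: [0.5299, -0.2471, 0.0645]
eef_rot: [-3.141, -0.0, 1.444]
force: [-0.0, 0.3, 0.1]
grip_width: 0.0237
grip_force: 0.0
t 19.32 pos [ 0.5299 -0.2471  0.0645] rpy deg [-1.7998e+02 -2.0000e-02  8.2730e+01] F [-0.   0.3  0.1] w 0.0237
dx -0.063 dy 0.011 dz 3.199 rz 0.003
top [273. 166.] mid [ 0.653 -0.16   0.021] ext [0.044 0.043 0.033] tip [ 0.647 -0.158  0.038]
```

```bash
python3 -m inch '-0.5 -0.06 0.01 0.7 0 0 0; -0.5 0 0 0.8 0 0 0; -0.5 0 0 0.8 0 0 0; -0.5 0 0 0.5 0 0 0; -0.5 0 0 0.25 0 0 0; -0.5 0 0 0.15 0 0 0; -0.5 0 0 0 0 0 0'
python3 -m inch '-0.5 0.1 0 0 0 0 0; -0.5 0.15 0 0 0 0 0; -0.5 0.15 0 0 0 0 0; -0.5 0.15 0 0 0 0 0; -0.5 0.15 0 0 0 0 0; -0.5 0.2 0 0 0 0 0; -0.5 0.25 0 0 0 0 0; -0.5 0.3 0 0 0 0 0; -0.5 0.3 0 0 0 0 0; -0.5 0.3 0 0 0 0 0'
python3 -c "
from h import *
need(.592,.234,-.0315,82.7);browns();browns('top')"
```

```text
time_s: 20.25
ee_pos: [0.5304, -0.2495, -0.0311]
eef_rot: [3.141, 0.0, 1.443]
force: [0.4, 0.3, -0.4]
grip_width: 0.0237
grip_force: 0.0
time_s: 21.5
ee_pos: [0.5381, -0.1877, -0.0314]
eef_rot: [-3.142, -0.0, 1.443]
force: [-0.8, 0.0, 1.0]
grip_width: 0.0236
grip_force: 0.1
t 21.5 pos [ 0.5381 -0.1877 -0.0314] rpy deg [-180.     -0.     82.69] F [-0.8  0.   1. ] w 0.0236
dx 14.171 dy -0.007 dz 0.004 rz -0.001
side [267. 198.] mid [ 0.54  -0.153  0.023] ext [0.036 0.032 0.028] tip [ 0.529 -0.156  0.037]
side [117. 312.] mid [0.659 0.284 0.015] ext [0.007 0.021 0.022] tip [0.661 0.291 0.026]
side [191. 346.] mid [0.489 0.28  0.024] ext [0.041 0.045 0.032] tip [0.487 0.281 0.04 ]
top [272. 164.] mid [ 0.656 -0.159  0.025] ext [0.039 0.042 0.03 ] tip [ 0.655 -0.163  0.04 ]
```

14.17 units remain; 20 rows of 0.35 come first.

```bash
python3 -m inch '-0.5 0.35 0 0 0 0 0; -0.5 0.35 0 0 0 0 0; -0.5 0.35 0 0 0 0 0; -0.5 0.35 0 0 0 0 0; -0.5 0.35 0 0 0 0 0; -0.5 0.35 0 0 0 0 0; -0.5 0.35 0 0 0 0 0; -0.5 0.35 0 0 0 0 0; -0.5 0.35 0 0 0 0 0; -0.5 0.35 0 0 0 0 0'
python3 -m inch '-0.5 0.35 0 0 0 0 0; -0.5 0.35 0 0 0 0 0; -0.5 0.35 0 0 0 0 0; -0.5 0.35 0 0 0 0 0; -0.5 0.35 0 0 0 0 0; -0.5 0.35 0 0 0 0 0; -0.5 0.35 0 0 0 0 0; -0.5 0.35 0 0 0 0 0; -0.5 0.35 0 0 0 0 0; -0.5 0.35 0 0 0 0 0'
python3 -c "
from h import *
need(.592,.234,-.0315,82.7);browns()"
```

```text
time_s: 22.85
ee_pos: [0.5515, -0.0836, -0.0313]
eef_rot: [3.142, 0.0, 1.443]
force: [-0.8, -0.5, -0.2]
grip_width: 0.0235
grip_force: 0.1
time_s: 24.1
ee_pos: [0.5649, 0.0206, -0.0314]
eef_rot: [-3.142, 0.0, 1.443]
force: [-0.3, -0.6, 0.5]
grip_width: 0.0234
grip_force: 0.1
t 24.1 pos [ 0.5649  0.0206 -0.0314] rpy deg [-180.      0.     82.68] F [-0.3 -0.6  0.5] w 0.0234
dx 7.172 dy -0.009 dz 0.005 rz -0.002
side [219. 247.] mid [0.567 0.055 0.024] ext [0.038 0.036 0.031] tip [0.565 0.054 0.04 ]
side [191. 346.] mid [0.488 0.281 0.024] ext [0.04  0.046 0.032] tip [0.487 0.281 0.04 ]
```

```bash
python3 -m inch '-0.5 0.35 0 0 0 0 0; -0.5 0.35 0 0 0 0 0; -0.5 0.35 0 0 0 0 0; -0.5 0.35 0 0 0 0 0; -0.5 0.35 0 0 0 0 0; -0.5 0.35 0 0 0 0 0; -0.5 0.35 0 0 0 0 0; -0.5 0.35 0 0 0 0 0; -0.5 0.35 0 0 0 0 0; -0.5 0.35 0 0 0 0 0'
python3 -m inch '-0.5 0.35 0 0 0 0 0; -0.5 0.35 0 0 0 0 0; -0.5 0.35 0 0 0 0 0; -0.5 0.35 0 0 0 0 0; -0.5 0.35 0 0 0 0 0; -0.5 0.35 0 0 0 0 0; -0.5 0.35 0 0 0 0 0; -0.5 0.35 0 0 0 0 0; -0.5 0.3 0 0 0 0 0; -0.5 0.25 0 0 0 0 0'
python3 -m inch '-0.5 0.2 0 0 0 0 0; -0.5 0.1 0 0 0 0 0; -0.5 0 0 0 0 0 0; -0.5 -0.2 0 0 0 0 0; -0.5 -0.5 0 0 0 0 0; -0.5 0 0 -0.7 0 0 0; -0.5 0 0 -0.9 0 0 0; -0.5 0 0 -0.9 0 0 0; -0.5 0 0 -0.7 0 0 -0.8'
python3 -m inch '-0.5 0 0 0 0 0 -0.8; -0.5 0 0 0 0 0 -0.82; -0.5 0 0 0 0 0 0'
python3 -c "
from h import *
need(.665,-.203,.065,106.9);browns();browns('top')"
```

```text
time_s: 25.4
ee_pos: [0.5782, 0.1247, -0.0313]
eef_rot: [3.142, -0.0, 1.443]
force: [0.4, 0.6, 0.6]
grip_width: 0.0234
grip_force: 0.1
time_s: 26.65
ee_pos: [0.591, 0.2243, -0.0314]
eef_rot: [3.142, 0.0, 1.443]
force: [0.1, 0.3, -0.4]
grip_width: 0.0236
grip_force: 0.1
time_s: 27.78
ee_pos: [0.59, 0.2118, 0.0677]
eef_rot: [3.139, -0.001, 1.585]
force: [0.1, 0.5, -0.8]
grip_width: 0.0234
grip_force: 0.0
time_s: 28.15
ee_pos: [0.5898, 0.2118, 0.0662]
eef_rot: [3.14, -0.0, 1.864]
force: [0.3, -0.5, -0.3]
grip_width: 0.0234
grip_force: 0.0
t 28.15 pos [0.5898 0.2118 0.0662] rpy deg [179.91  -0.   106.82] F [ 0.3 -0.5 -0.3] w 0.0234
dx -13.961 dy -1.601 dz 0.038 rz -0.008
side [151. 316.] mid [0.595 0.263 0.022] ext [0.042 0.046 0.034] tip [0.592 0.263 0.039]
side [191. 346.] mid [0.49  0.28  0.025] ext [0.041 0.046 0.035] tip [0.487 0.282 0.042]
top [273. 166.] mid [ 0.653 -0.16   0.022] ext [0.045 0.043 0.032] tip [ 0.656 -0.152  0.038]
top [147. 166.] mid [0.643 0.197 0.023] ext [0.015 0.089 0.035] tip [0.65  0.235 0.041]
```

```bash
python3 -m inch '-0.5 -0.93 -0.11 0 0 0 0; -0.5 -0.93 -0.11 0 0 0 0; -0.5 -0.93 -0.11 0 0 0 0; -0.5 -0.93 -0.11 0 0 0 0; -0.5 -0.93 -0.11 0 0 0 0; -0.5 -0.93 -0.11 0 0 0 0; -0.5 -0.93 -0.11 0 0 0 0; -0.5 -0.93 -0.11 0 0 0 0; -0.5 -0.93 -0.11 0 0 0 0; -0.5 -0.93 -0.11 0 0 0 0'
python3 -m inch '-0.5 -0.93 -0.11 0 0 0 0; -0.5 -0.93 -0.11 0 0 0 0; -0.5 -0.93 -0.11 0 0 0 0; -0.5 -0.93 -0.11 0 0 0 0; -0.5 -0.94 -0.11 0 0 0 -0.02; -0.5 0 0 0 0 0 0; -0.5 0 0 0 0 0 0'
python3 -c "
from h import *
need(.666,-.203,-.0315,107)"
```

```text
time_s: 29.5
ee_pos: [0.639, -0.0657, 0.0651]
eef_rot: [3.141, 0.0, 1.862]
force: [0.0, -0.3, 0.3]
grip_width: 0.0234
grip_force: 0.0
time_s: 30.38
ee_pos: [0.6636, -0.2026, 0.0647]
eef_rot: [-3.141, -0.0, 1.868]
force: [0.2, 0.2, 0.1]
grip_width: 0.0231
grip_force: 0.0
t 30.38 pos [ 0.6636 -0.2026  0.0647] rpy deg [-1.7999e+02 -2.0000e-02  1.0701e+02] F [0.2 0.2 0.1] w 0.0231
dx -0.035 dy 0.074 dz 3.206 rz 0.001
```

```bash
python3 -m inch '-0.5 -0.03 0.07 0.7 0 0 0; -0.5 0 0 0.8 0 0 0; -0.5 0 0 0.8 0 0 0; -0.5 0 0 0.5 0 0 0; -0.5 0 0 0.25 0 0 0; -0.5 0 0 0.15 0 0 0; -0.5 0 0 0 0 0 0'
python3 -m inch '-0.5 0.1 0 0 0 0 0; -0.5 0.15 0 0 0 0 0; -0.5 0.15 0 0 0 0 0; -0.5 0.15 0 0 0 0 0; -0.5 0.15 0 0 0 0 0; -0.5 0.2 0 0 0 0 0; -0.5 0.25 0 0 0 0 0; -0.5 0.3 0 0 0 0 0; -0.5 0.3 0 0 0 0 0; -0.5 0.3 0 0 0 0 0'
python3 -c "
from h import *
need(.546,.189,-.0315,107);browns()"
```

```text
time_s: 31.25
ee_pos: [0.6662, -0.2036, -0.0311]
eef_rot: [3.141, 0.0, 1.869]
force: [0.1, 0.4, -0.7]
grip_width: 0.0234
grip_force: 0.0
time_s: 32.5
ee_pos: [0.6477, -0.1441, -0.0313]
eef_rot: [-3.142, -0.0, 1.869]
force: [0.5, -0.9, 0.3]
grip_width: 0.0233
grip_force: 0.1
t 32.5 pos [ 0.6477 -0.1441 -0.0313] rpy deg [-180.     -0.    107.09] F [ 0.5 -0.9  0.3] w 0.0233
dx 11.609 dy 0.023 dz 0.005 rz 0.009
side [229. 197.] mid [ 0.635 -0.107  0.022] ext [0.035 0.027 0.025] tip [ 0.647 -0.109  0.035]
side [151. 316.] mid [0.594 0.263 0.023] ext [0.042 0.047 0.031] tip [0.592 0.263 0.039]
side [191. 346.] mid [0.489 0.28  0.025] ext [0.042 0.045 0.032] tip [0.486 0.283 0.041]
```

```bash
python3 -m inch '-0.5 0.35 0 0 0 0 0; -0.5 0.35 0 0 0 0 0; -0.5 0.35 0 0 0 0 0; -0.5 0.35 0 0 0 0 0; -0.5 0.35 0 0 0 0 0; -0.5 0.35 0 0 0 0 0; -0.5 0.35 0 0 0 0 0; -0.5 0.35 0 0 0 0 0; -0.5 0.35 0 0 0 0 0; -0.5 0.35 0 0 0 0 0'
python3 -m inch '-0.5 0.35 0 0 0 0 0; -0.5 0.35 0 0 0 0 0; -0.5 0.35 0 0 0 0 0; -0.5 0.35 0 0 0 0 0; -0.5 0.35 0 0 0 0 0; -0.5 0.35 0 0 0 0 0; -0.5 0.35 0 0 0 0 0; -0.5 0.35 0 0 0 0 0; -0.5 0.35 0 0 0 0 0; -0.5 0.35 0 0 0 0 0'
python3 -c "
from h import *
need(.546,.189,-.0315,107);browns()"
```

```text
time_s: 33.8
ee_pos: [0.6168, -0.0438, -0.0314]
eef_rot: [3.142, -0.0, 1.869]
force: [-0.1, -1.0, 0.1]
grip_width: 0.0233
grip_force: 0.1
time_s: 35.05
ee_pos: [0.586, 0.0566, -0.0313]
eef_rot: [3.142, 0.0, 1.869]
force: [-0.3, -0.9, -0.3]
grip_width: 0.0235
grip_force: 0.1
t 35.05 pos [ 0.586   0.0566 -0.0313] rpy deg [180.     0.   107.09] F [-0.3 -0.9 -0.3] w 0.0235
dx 4.609 dy 0.022 dz 0.005 rz 0.009
side [208. 257.] mid [0.572 0.088 0.025] ext [0.034 0.038 0.031] tip [0.574 0.09  0.04 ]
side [151. 316.] mid [0.594 0.264 0.023] ext [0.042 0.045 0.031] tip [0.593 0.259 0.039]
side [191. 346.] mid [0.488 0.28  0.025] ext [0.041 0.045 0.034] tip [0.487 0.282 0.042]
```

```bash
python3 -m inch '-0.5 0.35 0 0 0 0 0; -0.5 0.35 0 0 0 0 0; -0.5 0.35 0 0 0 0 0; -0.5 0.35 0 0 0 0 0; -0.5 0.35 0 0 0 0 0; -0.5 0.35 0 0 0 0 0; -0.5 0.35 0 0 0 0 0; -0.5 0.35 0 0 0 0 0; -0.5 0.35 0 0 0 0 0; -0.5 0.35 0 0 0 0 0'
python3 -m inch '-0.5 0.35 0 0 0 0 0; -0.5 0.3 0 0 0 0 0; -0.5 0.25 0 0 0 0 0; -0.5 0.15 0 0 0 0 0; -0.5 0.06 0 0 0 0 0; -0.5 0 0 0 0 0 0'
python3 -m inch '-0.5 -0.2 0 0 0 0 0; -0.5 -0.5 0 0 0 0 0; -0.5 0 0 -0.7 0 0 0; -0.5 0 0 -0.9 0 0 0; -0.5 0 0 -0.9 0 0 0; -0.5 0 0 -0.9 0 0 0; -0.5 -0.9 0 -0.3 0 0 0; -0.5 -0.9 0 0 0 0 0; -0.5 -0.9 0 0 0 0 0; -0.5 -0.9 0 0 0 0 0'
python3 -m inch '-0.5 -0.9 0 0 0 0 0; -0.5 -0.9 0 0 0 0 0; -0.5 0 0 0 0 0 0; -0.5 0 0 0 0 0 0'
python3 - <<'E'
from h import *
browns();browns('top')
a=camera('top')['img'];b=camera('side')['img']
cv2.imwrite('pics/end.png',np.vstack([cv2.resize(a,(400,300)),cv2.resize(b,(400,300))]))
cv2.imwrite('pics/end.png',np.hstack([cv2.resize(a,(400,300)),cv2.resize(b,(400,300))]))
E
```

```text
time_s: 36.35
ee_pos: [0.5551, 0.157, -0.0314]
eef_rot: [-3.142, 0.0, 1.869]
force: [0.2, 0.8, 0.0]
grip_width: 0.024
grip_force: 0.1
time_s: 37.1
ee_pos: [0.5456, 0.1881, -0.0313]
eef_rot: [3.142, 0.0, 1.869]
force: [-0.1, -0.4, 0.4]
grip_width: 0.0233
grip_force: 0.0
time_s: 38.35
ee_pos: [0.5838, 0.0628, 0.0797]
eef_rot: [3.142, 0.0, 1.868]
force: [0.2, -0.2, -0.2]
grip_width: 0.0232
grip_force: 0.0
time_s: 38.85
ee_pos: [0.5991, 0.0131, 0.0796]
eef_rot: [-3.141, -0.0, 1.869]
force: [0.6, 0.3, -0.4]
grip_width: 0.0234
grip_force: 0.0
side [191. 309.] mid [0.534 0.218 0.024] ext [0.037 0.044 0.031] tip [0.536 0.222 0.04 ]
side [151. 316.] mid [0.594 0.263 0.024] ext [0.042 0.046 0.033] tip [0.591 0.267 0.04 ]
side [117. 311.] mid [0.659 0.283 0.016] ext [0.006 0.024 0.024] tip [0.661 0.295 0.028]
side [191. 346.] mid [0.489 0.281 0.025] ext [0.04  0.045 0.033] tip [0.486 0.28  0.042]
top [140. 203.] mid [0.537 0.21  0.024] ext [0.044 0.046 0.039] tip [0.54  0.21  0.044]
```

View pics/end.png

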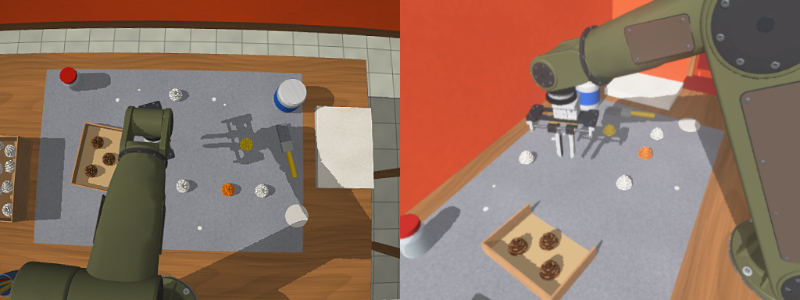

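All three browns stand upright inside the tray: in the right-hand side view at (518,247), (549,240) and (549,270). The front one is about 45 mm past the edge. The white cones and bystanders have not moved, and the arm is clear.

```bash
python3 -c "
from station import ticket
print(ticket.hand_in())"
```

```text
the job is handed in; nothing more can be done
None
```

All three brown cones are standing fully inside the tray, the white cones and everything else look undisturbed in the final pictures, and the job is handed in at about 39 s; the first sweep passed just over one cone without moving it because the fingertips sat about 38 mm higher than reported.

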